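Open the right air cock for a gearbox leak test

TASK

The gearbox leak test needs air: on the air manifold, find the one cock whose outlet carries the long thin hose tail (the other two outlets are blanked with short plugs) and turn its handle counter-clockwise, seen from above, until it is fully open, in line with its outlet. Do not touch the other two cocks, and let go of the handle.

Things in the scene. Friction and masses are not known exactly. Their poses are not given: they have to be found in the camera images.
- cock_a (a joint): Angle of the handle to turn, rad. 0 = shut: the bar lies across the outlet (along block_a's y); grows counter-clockwise seen from above; 1.571 = fully open: bar in line with the outlet (block_a's x); stop at 1.66. Starts partly shut, 0.25 to 0.7. Light friction (about 0.06 N m), no spring, stays where it is left.
- block_a: The cock to open: fixed aluminium block 60 (x) by 50 (y) mm, top 42 mm above the table. Origin on the table, under the handle's vertical axis; x along the outlet, z up. On its +x face a brass hose tail, 56 mm long, 10 to 20 mm thick. Handle: dark steel bar 56 mm long, 10 mm thick, 32 mm tall, centred on the axis, 60 to 92 mm above the table.
- block_b: A neighbour not to be touched: same block, bar handle, origin and axes, but its outlet has a short brass plug, 22 mm across, 9 mm long. Its handle stands 0 to 0.7 rad from shut. The three cocks stand in one row along their y, 80 mm between axes, in any order, on a grey base plate 130 x 410 mm, 8 mm thick.
- block_c: The other neighbour not to be touched, just like block_b, plugged. Also on the base plate: a supply pipe along the -x side of the row, top 47 mm above the table; 165 mm from the middle cock at the row's +y end a round black regulator knob (38 mm across, top 88 mm), at its -y end a round gauge (52 mm across, top 85 mm).

How it is judged:
By the outcome, as a careful person would: the job done as asked, in the order asked, and still so for the second after the job is handed in, with the robot touching nothing.
It also fails if it takes over 32 s, if anything falls off the work surface, if the arm or the gripper's body presses on something with over 40 N, if the wrist force passes 120 N, or if a joint passes its speed limit or range.

ROBOT

A 6-joint arm with a two-finger parallel gripper is mounted at the origin on the work surface. World frame = base frame: x ahead of the robot, y to its left, z up, the work surface at z = 0. Lengths are in m, angles in rad, forces in N, time in s.
With the tool pointing down it reaches from about 0.35 to 0.725 m from the base axis. Payload 6 kg.
Tool frame: the origin (TCP) lies at the very end of the fingers, on their centre line; the grasp point (between the pads) lies r.tcp_to_grasp behind it (r.tcp_to_grasp is the distance from the TCP to the grasp point, in m); z points along the fingers, y is the direction in which the jaws open and shut (so a half turn about z gives the same grasp; the last joint's range is limited). The gripper opens to 85 mm and grips with 20 to 120 N. Pads are 22 mm wide; open, the fingers measure 114 mm over their backs; the gripper's body (76 mm by 85 mm) begins 54 mm behind the grasp point. The pads swing forward as they close: fully open they stand 13 mm farther back than shut.
Start: joints at [0.334, 0.04, 0.085, 0, -1.615, -0.334], TCP at [0.6, 0, 0.211] pointing down, gripper open.
Joint ranges: [-2.56, 2.56], [-1.29, 2.01], [-1.08, 1.49], [-3.29, 1.98], [-2.81, -0.18], [-2.99, 2.99]. Speed limits (rad/s): [2.57, 2.57, 3.01, 3.14, 3.14, 3.14].

INTERFACE

Orientations are given as a 3x3 rotation matrix whose columns are the frame's x, y, z axes.
In Python, from station import observe, snapshot, r gives the robot as it stands.
- The arm moves only by the tool carry_out, never from a script. Its argument "deltas" is one flat list of numbers, 7 for each row, row after row: the shift along the tool's x, y, z scaled (see below), then the turn, a rotation vector about the tool's x, y, z scaled (see below), then the closure, from 0 (fully open) to 1 (shut). In form: [dx, dy, dz, ax, ay, az, fingers, dx, dy, dz, ax, ay, az, fingers, ...]. A call has 1 to 10 rows; each row is the pose to reach, as a shift and turn from the pose commanded when the call began, along the tool's axes at that moment; what a row does not reach only later rows make up. The controller multiplies each number of a shift by 0.25 m and each number of a turn by 60 degrees. A row lasts 1/10 s, in which the tool goes at most 50 mm and 8.59 degrees, less where a joint would pass 70% of its speed; a pose out of reach is approached as far as the arm can. A call with a number of a shift or a turn outside -1 to 1 is refused whole. A call with a gripper value outside its range is refused whole. The fingers move at their own pace and stop on an object; the grip force is fixed at half the most. Time passes only in rows, so rows that repeat a pose let the fingers close. It gives the time, the measured TCP pose, the force and the opening at its end, in the units of the state.
- observe(): the state, without advancing time (a new reading comes with each control period).
- snapshot(name): name is "scene" or "side" or "wrist"; returns a dict with "pixels" (420x560x3 uint8, red, green, blue), "z_map" (420x560 float32, m along the optical axis (not along the pixel's ray), 0 where there is no reading), "vertical_fov" (degrees; the focal length in pixels is half the picture's height over the tangent of half this angle, whatever the lens; pixels are square), "cx", "cy" (the principal point, pixels), "xyz" and "rotation" of the camera in the world. Camera axes: x right, y down, z forward; pixel columns grow to the right and rows downward; lengths in m; the calibration is good to about 2 mm. A picture is of the moment at which its call begins.
- r.sign_off(): hands the job in, once; it reports no verdict.
The state is a dict: "time_s": time; "joints": joint angles; "dq": joint speeds; "joint_efforts": joint torques, N m; "position": TCP position; "tcp_rot": TCP orientation; "ft_force": force on the tool from outside, world axes, zero at the start; "wrist_torque": the same for the moment, N m; "gripper_width": finger opening in m.
Only numpy, scipy, OpenCV 4.12 (cv2) and the standard library are available. Lean on these libraries where they do the work, as an engineer would, in place of code of your own. Each camera call takes 0.05 s, during which the arm holds its last target. There are 200 camera calls.

## Working session

There is one attempt and no reset: what is moved stays moved. The work goes in short steps, Python scripts to look and compute and a tool call to move; the robot and the scene stay as the last step left them, time stands still between calls to the robot, and variables do not carry over. Pictures are saved under pics/ and viewed, about 8 in all and at most 12, crops included, and the job is handed in when it is done.

Besides the shell and the picture viewer there is one more tool, called by a JSON object that holds its "api" and its "payload", one argument or row to a line. carry_out: Moves the arm, as the interface text tells. Shifts and turns lie within -1 to 1; 1 stands for 0.25 m of shift or 60 degrees of turn. Its arguments: {"type":"object","properties":{"deltas":{"type":"array","items":{"type":"number"}}},"required":["deltas"]}

```bash
mkdir -p pics
cat > h.py <<'E'
import numpy as np, cv2
from station import observe, snapshot, r
def shot(n,f=None):
    s=snapshot(n)
    if f: cv2.imwrite('pics/'+f+'.png',s['pixels'][...,::-1])
    return s
def cloud(s):
    z=s['z_map']; H,W=z.shape
    f=H/2/np.tan(np.radians(s['vertical_fov'])/2)
    u,v=np.meshgrid(np.arange(W),np.arange(H))
    c=np.stack([(u-s['cx'])/f*z,(v-s['cy'])/f*z,z],-1)
    return c@np.array(s['rotation']).T+np.array(s['xyz'])
E
python3 - <<'E'
from h import *
ss={n:shot(n,n+'0') for n in('scene','wrist')}
for n,s in ss.items(): print(n,s['vertical_fov'],s['cx'],s['cy'],s['xyz'],np.round(s['rotation'],2).tolist(),(s['z_map']>0).mean())
cv2.imwrite('pics/both.png',cv2.resize(np.vstack([ss['scene']['pixels'],ss['wrist']['pixels']])[...,::-1],(400,600)))
print(observe(), r.tcp_to_grasp)
E
```

```text
scene 43.69962650555248 285.00839201661535 213.10329709373335 [ 1.08275156 -0.0319695   0.53117351] [[0.13, 0.67, -0.73], [0.99, -0.08, 0.1], [0.01, -0.74, -0.67]] 0.9958503401360544
wrist 66.70313630702378 280.86778215594023 215.69120564486192 [ 0.60152823 -0.066735    0.37342692] [[-1.0, -0.0, -0.0], [-0.0, 0.96, 0.27], [0.0, 0.27, -0.96]] 0.9957993197278912
{'time_s': 0.1, 'joints': array([ 3.33711379e-01,  4.07451440e-02,  8.39072438e-02, -3.49628144e-04,
       -1.61549154e+00, -3.33668325e-01]), 'dq': array([-0.00041446, -0.00203177,  0.00284465,  0.00194923, -0.00040936,
        0.00043613]), 'joint_efforts': array([-5.15327309e-03, -3.69345725e+01,  3.48282552e+01,  6.95181236e+00,
       -4.58455834e-03,  1.14540936e-05]), 'position': array([5.99679008e-01, 5.75517228e-05, 2.09692105e-01]), 'tcp_rot': array([[ 5.85426682e-05, -9.99998777e-01, -1.56294914e-03],
       [-9.99999983e-01, -5.82736520e-05, -1.72165841e-04],
       [ 1.72074552e-04,  1.56295919e-03, -9.99998764e-01]]), 'ft_force': array([ 1.00618297, -0.11653902,  0.18255411]), 'wrist_torque': array([ 0.02072507,  0.03603085, -0.01560231]), 'gripper_width': 0.08566051112678817} 0.0187
```

View pics/scene0.png

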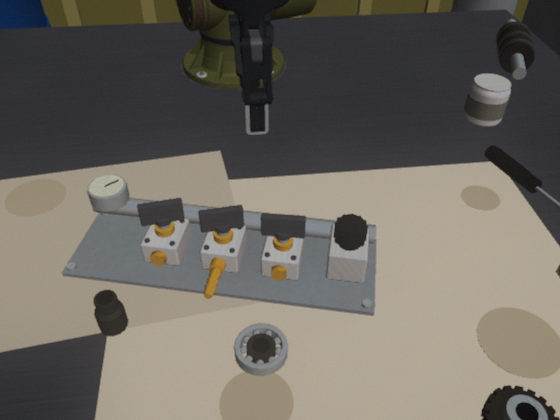

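View pics/wrist0.png

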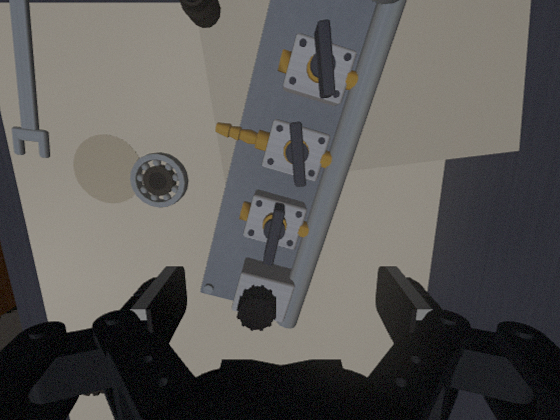

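The scene view shows the middle cock with the thin hose tail (about (215,280)). In the wrist view its tail is at (240,133) and its handle at (297,153). The other two outlets are plugged. Next I measure the handles and blocks.

Run:
```python
from h import *
for n in('wrist','scene'):
    s=shot(n); P=cloud(s); hsv=cv2.cvtColor(s['pixels'],cv2.COLOR_RGB2HSV)
    m=((P[...,2]>.08)&(P[...,2]<.102)&(P[...,0]>.5)&(P[...,0]<.95)&(abs(P[...,1])<.4)).astype(np.uint8)
    if n=='wrist': m[260:]=0
    k,l,st,c=cv2.connectedComponentsWithStats(m)
    for i in range(1,k):
        if st[i,4]<60: continue
        q=P[l==i]; top=q[q[:,2]>np.percentile(q[:,2],90)-.006]
        (cx,cy),(a,b),t=cv2.minAreaRect((top[:,:2]*1000).astype(np.float32))
        d=np.linalg.eigh(np.cov(top[:,:2].T))[1][:,1]
        print(n,c[i].round(),st[i,4],'ctr',round(cx,1),round(cy,1),'size',round(a,1),round(b,1),'z',np.percentile(q[:,2],95).round(4),'ang',np.degrees(np.arctan2(d[1],d[0])).round(1)%180)
    # brass
    b=(hsv[...,0]>10)&(hsv[...,0]<25)&(hsv[...,1]>170)&(hsv[...,2]>100)&(P[...,2]>.01)&(P[...,2]<.06)&(P[...,0]>.4)
    k,l,st,c=cv2.connectedComponentsWithStats(b.astype(np.uint8))
    for i in range(1,k):
        if st[i,4]<60: continue
        q=P[l==i]; d=np.linalg.eigh(np.cov(q[:,:2].T))[1][:,1]
        print(n,'brass',c[i].round(),st[i,4],q.mean(0).round(3),'ang',np.degrees(np.arctan2(d[1],d[0])).round(1), np.ptp(q[:,0]).round(3))
    # block tops
    w=(hsv[...,1]<40)&(hsv[...,2]>120)&(abs(P[...,2]-.042)<.004)&(P[...,0]>.4)
    if n=='wrist': w[250:]=0
    k,l,st,c=cv2.connectedComponentsWithStats(w.astype(np.uint8))
    for i in range(1,k):
        if st[i,4]<150: continue
        R=cv2.minAreaRect((P[l==i][:,:2]*1000).astype(np.float32)); print(n,'block',c[i].round(),np.round(R[0],1),np.round(R[1],1),round(R[2],1))
```

```text
wrist [325.  57.] 1054 ctr 564.9 -119.7 size 10.3 56.1 z 0.0935 ang 97.3
wrist [297. 153.] 756 ctr 586.7 -42.8 size 10.1 55.6 z 0.0936 ang 95.2
wrist [274. 233.] 594 ctr 608.1 31.8 size 51.4 10.1 z 0.0934 ang 77.2
wrist block [301.  68.] [ 575.6 -121.9] [47.7 36.8] 75.3
wrist block [340.  71.] [ 547.7 -113.9] [47.6 21.3] 76.4
wrist block [278. 149.] [599.2 -45.4] [47.1 33.2] 74.1
wrist block [313. 151.] [572.6 -38. ] [46.8 26.6] 74.4
wrist block [258. 218.] [624.8  30.4] [46.8 25.8] 75.3
wrist block [291. 226.] [592.   39.6] [46.8 21.5] 74.9
scene [107. 189.] 631 ctr 518.4 -194.1 size 36.8 50.5 z 0.0848 ang 90.5
scene [160. 206.] 476 ctr 563.4 -120.8 size 12.5 55.6 z 0.0914 ang 96.9
scene [221. 213.] 482 ctr 585.3 -44.0 size 12.6 55.7 z 0.0914 ang 95.2
scene [283. 220.] 484 ctr 607.3 32.4 size 55.6 12.1 z 0.0912 ang 77.3
scene [351. 226.] 616 ctr 625.4 115.8 size 39.7 40.2 z 0.0874 ang 131.3
scene brass [165. 230.] 113 [ 0.571 -0.119  0.049] ang 94.6 0.018
scene brass [224. 237.] 111 [ 0.593 -0.044  0.049] ang 86.6 0.018
scene brass [284. 244.] 103 [0.615 0.032 0.049] ang 78.8 0.017
scene brass [158. 258.] 149 [ 0.599 -0.13   0.028] ang 78.4 0.012
scene brass [214. 276.] 371 [ 0.64  -0.059  0.029] ang 162.9 0.057
scene brass [279. 273.] 150 [0.642 0.023 0.028] ang 79.6 0.011
scene block [192. 211.] [528.8 -81.9] [34.  21.3] 82.0
scene block [252. 218.] [551.7  -4.1] [23.2 18.8] 77.4
scene block [166. 237.] [ 563.2 -120.3] [49.7 61.1] 73.5
scene block [318. 226.] [577.3  85.5] [36.7 17.2] 71.6
scene block [224. 244.] [586.4 -44.2] [49.4 58.9] 74.3
scene block [282. 252.] [613.4  30.9] [49.4 47.7] 74.7
scene block [348. 263.] [649.7 109.7] [47.8  4.6] 76.5
```

{"api": "carry_out", "payload": {
  "deltas": [0.174,0.056,0.1,0,0,-0.087,0,0.174,0.056,0.324,0,0,-0.087,0,0.174,0.056,0.324,0,0,-0.087,0,0.174,0.056,0.324,0,0,-0.087,0,0.174,0.056,0.324,0,0,-0.087,0]
}}

```text
time_s: 0.7
position: [0.5872, -0.0433, 0.1321]
tcp_rot: [[0.091, -0.996, 0.003], [-0.996, -0.091, -0.001], [0.001, -0.003, -1.0]]
ft_force: [0.1, 0.5, -0.1]
gripper_width: 0.0857
```

Run:
```python
from h import *
shot('wrist','wrist1'); s=shot('side','side1'); P=cloud(s)
o=observe(); print(o['position'],o['tcp_rot'].round(3),o['ft_force'])
s=shot('wrist');P=cloud(s)
m=((P[...,2]>.08)&(P[...,2]<.102)&(np.hypot(P[...,0]-.586,P[...,1]+.043)<.036)); q=P[m]
R=cv2.minAreaRect((q[:,:2]*1000).astype(np.float32));print(R,np.percentile(q[:,2],95),m.sum())
```

```text
[ 0.58742059 -0.04295096  0.13242503] [[ 0.092 -0.996  0.004]
 [-0.996 -0.092  0.   ]
 [ 0.    -0.004 -1.   ]] [-0.0232397   0.02278283  0.28030778]
((586.5247802734375, -43.17323303222656), (9.991297721862793, 55.55397033691406), 5.294264316558838) 0.0933974870592642 1214
```

View pics/wrist1.png

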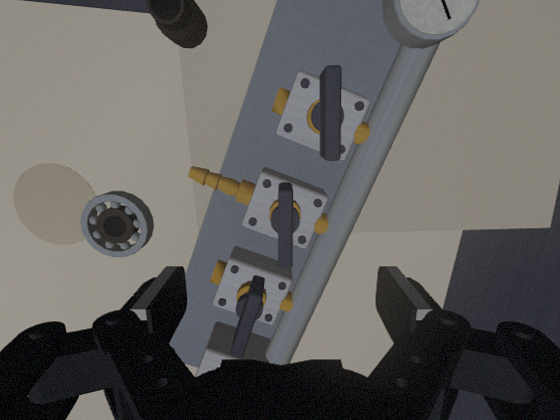

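View pics/side1.png

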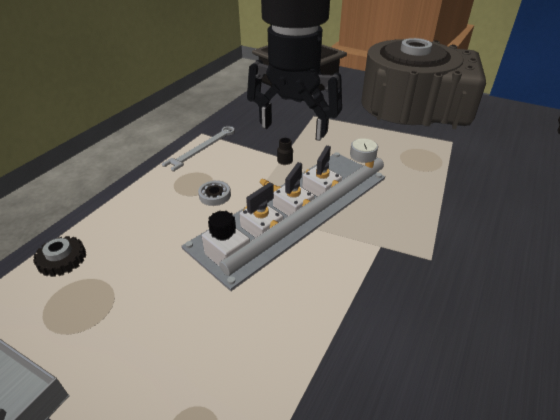

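The jaws straddle the middle handle (wrist view: bar from (286,185) to (285,268)). The nearby re-measurement agrees within 1 mm, with a 56 x 10 mm bar and its top at 0.093. Descend and grip.

{"api": "carry_out", "payload": {
  "deltas": [0,0.003,0.14,0,0,0,0,0,0.003,0.268,0,0,0,0,0,0.003,0.268,0,0,0,0,0,0.003,0.268,0,0,0,0]
}}

```text
time_s: 1.25
position: [0.5858, -0.0436, 0.0641]
tcp_rot: [[0.091, -0.996, 0.001], [-0.996, -0.091, -0.001], [0.001, -0.001, -1.0]]
ft_force: [1.2, 0.2, 1.8]
gripper_width: 0.0852
```

{"api": "carry_out", "payload": {
  "deltas": [0,0,0,0,0,0,1,0,0,0,0,0,0,1,0,0,0,0,0,0,1,0,0,0,0,0,0,1,0,0,0,0,0,0,1,0,0,0,0,0,0,1,0,0,0,0,0,0,1,0,0,0,0,0,0,1]
}}

```text
time_s: 2.05
position: [0.5847, -0.0437, 0.0631]
tcp_rot: [[0.091, -0.996, -0.001], [-0.996, -0.091, -0.0], [0.0, 0.001, -1.0]]
ft_force: [-5.5, 1.9, 4.9]
gripper_width: 0.0078
```

{"api": "carry_out", "payload": {
  "deltas": [0,0,0,0,0,-0.117,1,0,0,0,0,0,-0.234,1,0,0,0,0,0,-0.351,1,0,0,0,0,0,-0.468,1,0,0,0,0,0,-0.585,1]
}}

```text
time_s: 2.55
position: [0.5844, -0.0438, 0.0631]
tcp_rot: [[0.651, -0.759, -0.002], [-0.759, -0.651, -0.001], [-0.001, 0.002, -1.0]]
ft_force: [-7.0, 0.8, 5.6]
gripper_width: 0.0079
```

Turning well with low force. Finish the turn.

{"api": "carry_out", "payload": {
  "deltas": [0,0,0,0,0,-0.117,1,0,0,0,0,0,-0.234,1,0,0,0,0,0,-0.351,1,0,0,0,0,0,-0.468,1,0,0,0,0,0,-0.585,1,0,0,0,0,0,-0.585,1,0,0,0,0,0,-0.585,1]
}}

```text
time_s: 3.25
position: [0.5842, -0.0441, 0.0631]
tcp_rot: [[0.968, -0.252, -0.002], [-0.252, -0.968, -0.001], [-0.002, 0.002, -1.0]]
ft_force: [-8.4, 0.4, 7.0]
gripper_width: 0.008
```

Run:
```python
from h import *
o=observe(); R=o['tcp_rot']; print(o['position'],np.degrees(np.arctan2(R[1,0],R[0,0])),o['ft_force'],o['wrist_torque'])
s=shot('scene','scene2')
cv2.imwrite('pics/s2c.png',cv2.resize(s['pixels'][120:320,60:400,::-1],None,fx=2,fy=2))
```

```text
[ 0.58415907 -0.04408752  0.06306641] -14.568516811516009 [-8.35649888  0.36412332  7.04805378] [-0.04178412  2.59265519  0.07675188]
```

View pics/s2c.png

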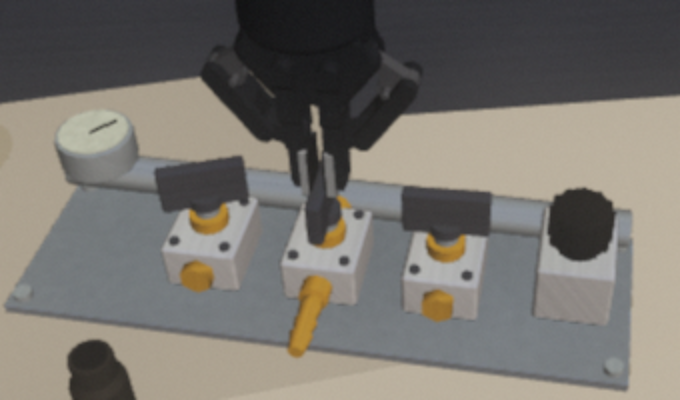

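The crop shows the middle bar at (320,205), gripped and in line with its tail. The neighbours are clear of the fingers. Open only part way, because the neighbour bars are close, then lift.

{"api": "carry_out", "payload": {
  "deltas": [0,0,0,0,0,0,0.65,0,0,0,0,0,0,0.65,0,0,0,0,0,0,0.65,0,0,0,0,0,0,0.65]
}}

```text
time_s: 3.7
position: [0.5854, -0.0435, 0.0624]
tcp_rot: [[0.968, -0.252, 0.0], [-0.252, -0.968, 0.0], [0.0, -0.0, -1.0]]
ft_force: [-0.1, 0.0, 1.1]
gripper_width: 0.0301
```

{"api": "carry_out", "payload": {
  "deltas": [0,0,-0.08,0,0,0,0.65,0,0,-0.2,0,0,0,0.65,0,0,-0.4,0,0,0,0.65,0,0,-0.55,0,0,0,0.65,0,0,-0.55,0,0,0,0.65,0,0,-0.55,0,0,0,0.65]
}}

```text
time_s: 4.3
position: [0.5858, -0.0433, 0.201]
tcp_rot: [[0.968, -0.252, 0.002], [-0.252, -0.968, 0.001], [0.002, -0.001, -1.0]]
ft_force: [0.5, 0.5, -1.4]
gripper_width: 0.0304
```

Run:
```python
from h import *
s=shot('wrist','wrist3')
for n in('wrist','scene'):
    P=cloud(shot(n))
    for c in((565,-120),(586.3,-43.3),(607.7,32)):
        m=((P[...,2]>.085)&(P[...,2]<.1)&(np.hypot(P[...,0]*1000-c[0],P[...,1]*1000-c[1])<36)); q=P[m]
        if len(q)<50: continue
        q=q[q[:,2]>np.percentile(q[:,2],90)-.006]
        d=np.linalg.eigh(np.cov(q[:,:2].T))[1][:,1]
        print(n,c,len(q),cv2.minAreaRect((q[:,:2]*1000).astype(np.float32)),np.degrees(np.arctan2(d[1],d[0]))%180)
o=observe();print(o['time_s'],o['position'],o['ft_force'])
```

```text
wrist (565, -120) 764 ((564.9407348632812, -119.09135437011719), (10.579177856445312, 55.59486770629883), 7.199617862701416) 97.34146483539794
wrist (586.3, -43.3) 682 ((587.3418579101562, -42.38022994995117), (9.505988121032715, 54.93058776855469), 75.73030090332031) 165.7408396532275
wrist (607.7, 32) 755 ((608.5924072265625, 34.37166213989258), (55.82619857788086, 10.547554016113281), 77.49321746826172) 77.67094149298954
scene (565, -120) 345 ((562.9698486328125, -120.79409790039062), (12.357108116149902, 55.64352798461914), 8.407519340515137) 97.6362751940968
scene (586.3, -43.3) 278 ((584.961669921875, -43.99517059326172), (10.845991134643555, 57.415103912353516), 75.14938354492188) 165.6834859327258
scene (607.7, 32) 357 ((606.6073608398438, 32.5041389465332), (55.389930725097656, 12.736505508422852), 76.56731414794922) 77.55687994261712
4.45 [ 0.584685   -0.04348028  0.1983418 ] [ 0.86042975  0.6368926  -0.61744274]
```

View pics/wrist3.png

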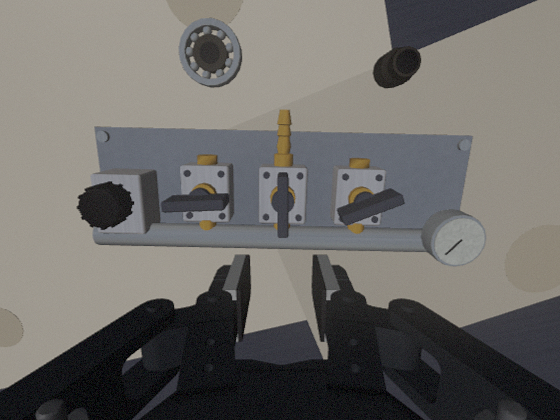

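The wrist view shows the middle bar at (283,205), in line with its tail at (284,130). The fingers are clear and the neighbour angles are unchanged.

```bash
python3 -c "
from h import *
print(r.sign_off())"
```

```text
the job is handed in; nothing more can be done
None
```

The middle cock, the one with the long thin hose tail, is now open. I gripped its handle, turned it about 70° counter-clockwise, opened the fingers part way to clear the neighbours, lifted off and handed the job in at about 4.5 s.

- **Handle angle:** the wrist and scene cameras both put the bar at 165.7°, against about 164.1° for the outlet. That is roughly 1.60 rad, about 1.6° past exact alignment and short of the 1.66 stop.
- **Neighbours:** their handles stayed at about 97.5° and 77.5°, the same as before within measuring noise (under 1°).
- **Forces:** the highest wrist force I read was about 11 N while holding the bar, and close to zero after letting go.
- **Disagreements:** the two cameras differ by 1 to 3 mm on positions, slightly more than the stated calibration. The gripper read 8 mm on the 10 mm bar, with no slip seen.

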